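# Push the jar off the spring lid and pop the lid ajar

## Task

A small white jar stands on the middle spring lid of the steel paper station. With the fingers, push the jar along the top until it stands wholly on the white cutting board beside that lid, without lifting or tipping it; then press down the front edge (the robot's side) of the lid it stood on until its touch catch lets go, and take the fingers away so that the lid springs ajar. Leave the other lid shut and every other thing where it stands.

Things in the scene. Friction and masses are not known exactly. Their poses are not given: they have to be found in the camera images.
- station: Middle box of the station, stainless steel, fixed: 200 mm deep (x), 150 wide (y), 75 high. Origin: centre of its underside, on the counter; its -x side is the front, towards the robot. Its top is a flat steel spring lid (top face 75 mm up), hinged along the far (+x) rim. The white board and the other lidded box stand on its left and right, 152 mm centre to centre along y; which is where varies.
- board: Steel block with a white plastic cutting board as its flat top, on the left or right of the middle box: 200 mm deep (x), 150 wide (y), top 74 mm above the counter, 1 mm below the lid, so the jar slides across; the seam between (about 8 mm) does not stop it. Fixed. Origin: centre of its underside; axes parallel to the station's.
- sidebox: The other lidded box, like the middle one, on the opposite side of it from the board. Fixed. Origin: centre of its underside; same axes as the station.
- jar: Closed white plastic jar, cylinder 70 mm in diameter and 70 mm high, about 0.2 kg, standing on the middle lid. Origin: centre of its underside. It slides upright when pushed low, in the lower half of its side.
- lid_press (a point): The spot to press on the middle lid: a dark 22 mm disc on the lid's top face, in the middle of the front edge (83 mm in front of the box's centre, 11 mm behind the lid's front edge). Moves with the lid.
- lid (a joint): Angle of the middle lid, rad: 0 shut, negative pressed in (stop at -0.05), positive open. Pressing the disc straight down takes about 4 N; the catch lets go when the disc is about 4 mm down (-0.022), the stop is 9 mm down. When the finger then leaves, the spring lifts the lid to about 0.4 (front edge 75 mm up). Once let go, the catch does not hold again.
- sidelid (a joint): Angle of the lid of the other box, same meaning. It has the same kind of catch and must stay shut.
- shaker: Bystander: small upright steel shaker, 36 mm wide, 62 mm high, at the back (far side) of the white board; origin under its centre
- tin: Bystander: flat round brass tin, 60 mm wide, 35 mm high, standing on the other lid; origin under its centre
- cup: Bystander: paper cup, 74 mm wide at the rim, 85 mm high, behind the station; origin under its centre
- sauce: Bystander: amber sauce bottle, 60 mm wide, 170 mm high, at the left; origin under its centre
- tub: Bystander: yellow tub, 110 mm wide, 90 mm high, at the left; origin under its centre
- spatula: Bystander: spatula with a wooden handle, lying at the right
- plate: Bystander: white plate, 120 mm wide, at the right

How it is judged (in metres and radians):
On the way, in this order (a step that is already met when the one before it is completed fails the run):
1. the jar stands upright, wholly on the white board, while the middle lid is still shut (x of jar in the frame of board between -0.064 and 0.064 m and y of jar in the frame of board between -0.042 and 0.042 m and z of jar in the frame of board between 0.069 and 0.079 m and angle between jar's own z axis and vertical below 0.1 rad and value of joint lid between -0.012 and 0.02 rad), for 0.2 s.
2. the fingers press the middle lid down (value of joint lid below -0.015 rad and contact force between the fingers and station above 1 N), for 0.02 s.
At the end, for the whole second after the job is handed in: The middle lid has sprung ajar (more than 0.3 rad) and is at rest; the jar stands at rest, upright and wholly on the white board (centre within 64 mm of the board's centre along its depth and 42 mm along its width); the other lid is shut (x of jar in the frame of board between -0.064 and 0.064 m and y of jar in the frame of board between -0.042 and 0.042 m and z of jar in the frame of board between 0.069 and 0.079 m and angle between jar's own z axis and vertical below 0.1 rad and linear speed of jar below 0.02 m/s and value of joint lid above 0.3 rad and velocity of joint lid between -0.1 and 0.1 rad/s and value of joint sidelid below 0.05 rad); the robot touches nothing.
It fails at once if the jar is lifted (more than 15 mm above the lid) or knocked off the station (height (world z) of jar above 0.09 m or height (world z) of jar below 0.06 m).
It fails at once if the jar is tipped (more than about 20 degrees) (angle between jar's own z axis and vertical above 0.35 rad).
It fails at once if the other lid springs open (value of joint sidelid above 0.05 rad).
It fails at once if a bystander is moved more than 30 mm (distance of any of shaker, tin, cup, sauce, tub, spatula, plate from where it was at the start of the episode above 0.03 m).
It also fails if it takes over 48 s, if anything falls off the work surface, if the arm or the gripper's body presses on something with over 40 N, if the wrist force passes 120 N, or if a joint passes its speed limit or range.

## Robot

A 6-joint arm with a two-finger parallel gripper is mounted at the origin on the work surface. World frame = base frame: x ahead of the robot, y to its left, z up, the work surface at z = 0. Lengths are in mm, angles in degrees, forces in N, time in s.
With the tool pointing down it reaches from about 250 to 725 mm from the base axis. Payload 9.7 kg.
Tool frame: the origin (TCP) lies midway between the tips of the shut fingers; the grasp point (between the pads) lies 19 mm behind it; z points along the fingers, x is the direction in which the jaws open and shut, and the axes are right-handed (so a half turn about z gives the same grasp; the last joint's range is limited). The gripper opens to 85 mm and grips with 20 to 120 N. Pads are 22 mm wide; open, the fingers measure 114 mm over their backs; the gripper's body (76 mm by 85 mm) begins 54 mm behind the grasp point. The pads swing forward as they close: fully open they stand 13 mm farther back than shut.
Start: joints at [68.125, 4.979, 10.078, 95.1, 0, 90], TCP at [204.922, 510.396, 231.284] pointing down, gripper open.
Joint ranges: [-179.16, 179.16], [-48.56, 103.87], [-65.8, 70.77], [-126.05, 130.52], [-82.76, 87.17], [-180, 180]. Speed limits (degrees/s): [127.2, 127.2, 147.25, 180, 180, 180].

## Interface

Orientations are given as a 3x3 rotation matrix whose columns are the frame's x, y, z axes.
In Python, from bench import manip, solver, readout, read_camera, camera_model, job gives the robot as it stands. Calls block until the motion is done:
- manip.goto(position, orientation): joint-space move of the TCP to a pose.
- manip.move_straight(position, rotation=None, max_speed=150, f_stop=None): straight line of the TCP; rotation=None keeps the orientation; max_speed is the mean speed in mm/s. With f_stop (N) it stops when the force on the tool has changed by that much, and returns True; else False.
- manip.move_joints(angles): joint-space move.
- manip.gripper_to(opening): opening from 0.0 (shut) to 1.0 (fully open); the grip force is fixed at half the most; returns when the fingers have stopped.
- manip.hold(seconds).
- solver.solve_ik(position, orientation): joint angles nearest the present ones, or None.
- readout.get_state(): the state.
- read_camera(name): name is "scene" or "top" or "wrist"; returns (picture, depth): 400x640x3 uint8, red, green, blue; 400x640 float32, mm along the optical axis (not along the pixel's ray), 0 where there is no reading.
- camera_model(name): a dict with "vertical_fov" (degrees; the focal length in pixels is half the picture's height over the tangent of half this angle, whatever the lens; pixels are square), "cx", "cy" (the principal point, pixels), "position" and "attitude" of the camera in the world; the wrist camera has in their place "hand_eye" (4x4, takes a point from camera to tool coordinates, whose origin is the TCP and whose axes are the tool frame's). Camera axes: x right, y down, z forward; pixel columns grow to the right and rows downward; lengths in mm; the calibration is good to about 2 mm. A picture is of the moment at which its call begins: read the wrist's pose just before it. camera_model takes no time and is no camera call.
A pose or a line that the arm cannot do raises manip.MotionError and nothing moves.
- job.sign_off(): hands the job in, once; it reports no verdict.
The state is a dict: "time_s": time; "joint_positions": joint angles; "dq": joint speeds; "effort": joint torques, N m; "ee_pos": TCP position; "tool_rot": TCP orientation; "ft_force": force on the tool from outside, world axes, zero at the start; "ft_torque": the same for the moment, N m; "grip_width": opening from 0.0 (shut) to 1.0 (fully open).
Only numpy, scipy, OpenCV 4.12 (cv2) and the standard library are available. Lean on these libraries where they do the work, as an engineer would, in place of code of your own. Each camera call takes 0.05 s, during which the arm holds its last target. There are 200 camera calls.

## Working session

There is one attempt and no reset: what is moved stays moved. The work goes in short steps, each a Python script; the robot and the scene stay as the last script left them, time stands still between calls to the robot, and variables do not carry over. Pictures are saved under pics/ and viewed, about 8 in all and at most 12, crops included, and the job is handed in when it is done.

```bash
mkdir -p pics && cat > h.py <<'E'
import numpy as np, cv2
from bench import manip, solver, readout, read_camera, camera_model, job
def cam(name):
    st=readout.get_state(); m=camera_model(name)
    p,d=read_camera(name); f=200/np.tan(np.radians(m["vertical_fov"]/2))
    if name=="wrist":
        T=np.eye(4);T[:3,:3]=st["tool_rot"];T[:3,3]=st["ee_pos"];T=T@np.array(m["hand_eye"]);R,t=T[:3,:3],T[:3,3]
    else: R,t=np.array(m["attitude"]),np.array(m["position"])
    return p,d,(f,m["cx"],m["cy"],R,t)
def ray(c,u,v,z):
    f,cx,cy,R,t=c
    r=R@np.array([(u-cx)/f,(v-cy)/f,1.]); return t+r*(z-t[2])/r[2]
def cloud(c,d):
    f,cx,cy,R,t=c
    v,u=np.mgrid[:400,:640]
    P=np.stack([(u-cx)/f*d,(v-cy)/f*d,d],-1)
    return P@R.T+t
def save(n,p): cv2.imwrite(f"pics/{n}.png",cv2.cvtColor(p,cv2.COLOR_RGB2BGR))
E
python3 - <<'E'
from h import *
for n in("top","scene"):
    p,d,c=cam(n); save(n+"0",p); np.savez(n+"0.npz",p=p,d=d); print(n,camera_model(n), (d>0).mean())
E
```

```text
top {'vertical_fov': 49.13683103547094, 'cx': 312.66198274015215, 'cy': 200.48160699188693, 'position': array([ 247.18805443,   12.13505547, 1584.78749514]), 'attitude': array([[ 0.09242864, -0.97265309,  0.21307958],
       [-0.99570765, -0.09132218,  0.01505118],
       [ 0.00481931, -0.21355613, -0.97691891]])} 0.995953125
scene {'vertical_fov': 57.4011720161086, 'cx': 323.5315494713196, 'cy': 198.84468449034566, 'position': array([1173.69279135, -604.64799925,  912.91080252]), 'attitude': array([[ 0.7147841 ,  0.49073841, -0.49825646],
       [ 0.69934398, -0.50025103,  0.51055548],
       [ 0.00129588, -0.71338959, -0.70076644]])} 0.99590234375
```

View pics/top0.png

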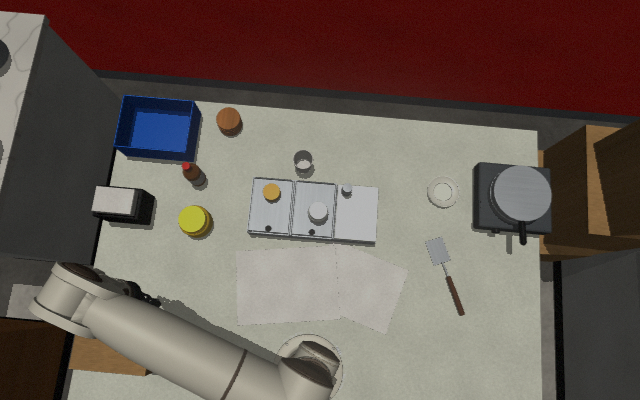

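View pics/scene0.png

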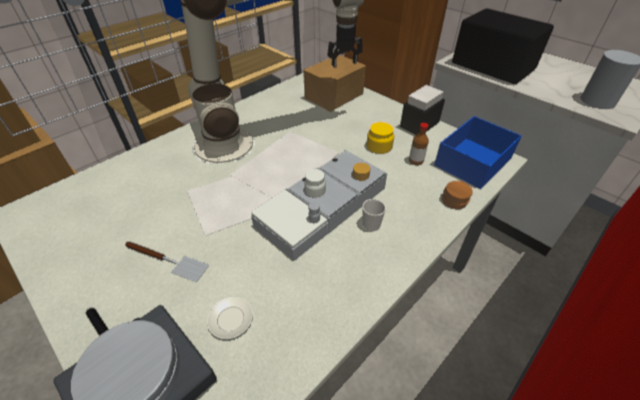

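The top view shows the board to the right of the middle lid (columns 337–378), the jar at (318,211), the middle disc at (312,232), the shaker at (347,189) and the tin at (271,191) on the left box.

```bash
python3 - <<'E'
from h import *
m=camera_model("top");f=200/np.tan(np.radians(m["vertical_fov"]/2))
c=(f,m["cx"],m["cy"],np.array(m["attitude"]),np.array(m["position"]))
z=np.load("top0.npz");p,d=z["p"],z["d"];P=cloud(c,d)
roi=np.zeros((400,640),bool);roi[165:255,235:395]=1
print("table z",np.median(P[250:300,260:320,2]))
top=roi&(P[...,2]>60)&(P[...,2]<90)
r=cv2.minAreaRect(P[top|(roi&(P[...,2]>90))][:,:2].astype(np.float32));print("rect",r, np.median(P[top][:,2]));print(cv2.boxPoints(r))
n,l,s,ce=cv2.connectedComponentsWithStats((roi&(P[...,2]>92)).astype(np.uint8))
for i in range(1,n):
    if s[i,4]<8: continue
    q=P[l==i];zt=np.percentile(q[:,2],80);(x,y),R=cv2.minEnclosingCircle(q[q[:,2]>zt-8][:,:2].astype(np.float32));print("obj",ce[i],s[i,4],x,y,R,zt)
g=p.max(-1);dk=(roi&(g<60)&(P[...,2]>60)).astype(np.uint8)
n,l,s,ce=cv2.connectedComponentsWithStats(dk)
for i in range(1,n):
    if s[i,4]>8: print("dark",ce[i],s[i],ray(c,*ce[i],75))
E
```

```text
table z 1.5138019218233012
rect ((546.040283203125, 32.73858642578125), (466.80975341796875, 436.654052734375), 50.731571197509766) 74.12841481291616
[[ 229.27922    -9.769882]
 [ 567.3321   -286.15198 ]
 [ 862.80133    75.247055]
 [ 524.7485    351.62915 ]]
obj [271.04918033 191.74590164] 244 429.869140625 105.28793334960938 205.06068420410156 111.53626504850509
obj [346.29807692 188.71153846] 104 441.9018249511719 -34.199127197265625 200.1508331298828 136.88047231517572
obj [317.48695652 212.11014493] 345 403.1473388671875 9.005485534667969 155.9907989501953 146.1230758793303
dark [268.         228.13636364] [266 226   5   6  22] [463.78470295 181.15275794  75.        ]
dark [311.52380952 231.66666667] [309 229   6   6  21] [465.56224918  29.07471809  75.        ]
```

```bash
python3 - <<'E'
from h import *
m=camera_model("top");f=200/np.tan(np.radians(m["vertical_fov"]/2))
c=(f,m["cx"],m["cy"],np.array(m["attitude"]),np.array(m["position"]))
z=np.load("top0.npz");P=cloud(c,z["d"])
for n,u,v in(("jar",318,210),("shaker",346,187),("tin",271,190)):
    print(n,np.median(P[v-3:v+4,u-3:u+4].reshape(-1,3),0), P[v,u])
print(readout.get_state()["tool_rot"].round(2),camera_model("wrist"))
R=np.array([[1,0,0],[0,-1,0],[0,0,-1.]])
for Q in (R,R@np.diag([-1,-1,1])): print(solver.solve_ik([480,0,420],Q))
E
```

```text
jar [530.76409014  13.16784151 144.9340492 ] [530.76409014  13.47875755 142.98885242]
shaker [620.93344498 -74.561272   135.23553183] [620.94070072 -74.561272   135.23534706]
tin [591.96707248 182.74937615 108.62234778] [593.80797477 182.8140237  103.97659562]
[[ 0.37  0.93 -0.  ]
 [ 0.93 -0.37 -0.  ]
 [-0.    0.   -1.  ]] {'vertical_fov': 70.72449351221353, 'cx': 319.8053559619399, 'cy': 198.68684513955708, 'hand_eye': array([[ 9.99997960e-01, -1.99909386e-03, -2.90252920e-04,
        -4.46024533e-01],
       [ 1.98484873e-03,  9.45664790e-01,  3.25137150e-01,
        -8.30930595e+01],
       [-3.75497712e-04, -3.25137062e-01,  9.45666828e-01,
        -1.42378015e+02],
       [ 0.00000000e+00,  0.00000000e+00,  0.00000000e+00,
         1.00000000e+00]])}
[  0.           4.91306136  32.30554435 117.392483     0.
  90.        ]
[  0.           4.91306136  32.30554435 117.392483     0.
 -90.        ]
```

```bash
python3 - <<'E'
from h import *
R=np.array([[1,0,0],[0,-1,0],[0,0,-1.]])
s=readout.get_state(); e=s["ee_pos"]
manip.move_straight([e[0],e[1],330])
manip.goto([530,20,330],R)
p,d,c=cam("wrist"); save("w1",p); np.savez("w1.npz",p=p,d=d); import pickle; pickle.dump(c,open("w1.pkl","wb"))
print(readout.get_state()["ee_pos"],readout.get_state()["time_s"])
P=cloud(c,d)
top=(P[...,2]>55)&(P[...,2]<88)&(abs(P[...,0]-545)<150)&(abs(P[...,1]-30)<260)
n,l,st,ce=cv2.connectedComponentsWithStats((top).astype(np.uint8)); 
for i in range(1,n):
    if st[i,4]>1500: print(st[i],cv2.minAreaRect(P[l==i][:,:2].astype(np.float32)))
j=(P[...,2]>139)&(P[...,2]<152)&(np.hypot(P[...,0]-530,P[...,1]-13)<60)
print("jar",cv2.minEnclosingCircle(P[j][:,:2].astype(np.float32)),np.median(P[j],0))
j=(P[...,2]>128)&(np.hypot(P[...,0]-620,P[...,1]+74)<35)
print("shaker",cv2.minEnclosingCircle(P[j][:,:2].astype(np.float32)),np.median(P[j],0))
dk=((p.max(-1)<60)&top).astype(np.uint8); n,l,st,ce=cv2.connectedComponentsWithStats(dk)
for i in range(1,n):
    if st[i,4]>60: print("dark",ce[i],st[i],ray(c,*ce[i],75))
E
```

```text
[529.9984986   20.82211159 329.98484869] 3.0667
[  253     0   163   100 12662] ((546.9699096679688, 165.93653869628906), (116.77745819091797, 201.27748107910156), 89.9546890258789)
[  258   101   150   189 21220] ((548.5308837890625, -44.409271240234375), (200.57925415039062, 299.5411682128906), 0.4545685052871704)
jar ((530.1887817382812, 14.061859130859375), 30.823898315429688) [530.5625903   16.05142998 144.69833868]
shaker ((619.6812744140625, -78.11820983886719), 16.836864471435547) [619.06480392 -75.958205   135.34379007]
dark [266.49193548  36.05241935] [259  27  16  19 248] [464.04604213 181.4542167   75.        ]
dark [274.14792899 157.66272189] [267 151  15  14 169] [465.46182241  29.05962836  75.        ]
```

View pics/w1.png

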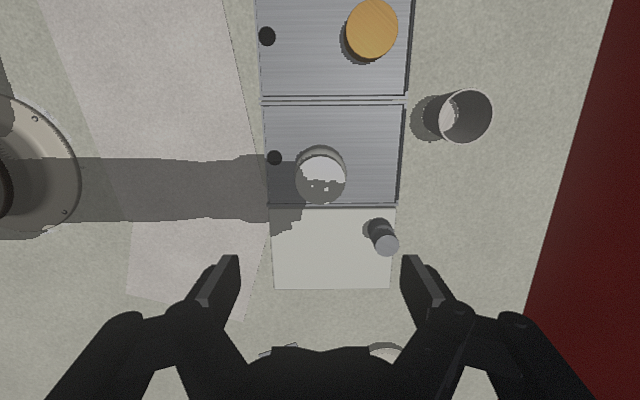

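The wrist view agrees with the top view: station about (548.5, 30), yaw 0.5°, jar (530.5, 15), shaker (619, −77). I'll push with slightly parted fingers, tilted tips-forward so contact is low, and drift a little towards −x away from the shaker.

```bash
cat >> h.py <<'E'
a=np.radians(15); R0=np.array([[1,0,0],[0,-1,0],[0,0,-1.]])
RT=np.array([[1,0,0],[0,-np.cos(a),-np.sin(a)],[0,np.sin(a),-np.cos(a)]])
def jar(c,d,g):
    P=cloud(c,d); j=(P[...,2]>138)&(P[...,2]<152)&(np.hypot(P[...,0]-g[0],P[...,1]-g[1])<60)
    return cv2.minEnclosingCircle(P[j][:,:2].astype(np.float32)),np.median(P[j],0)
E
python3 - <<'E'
from h import *
manip.gripper_to(0.4)
manip.goto([530,90,250],RT)
print(manip.move_straight([530,90,120],max_speed=120),manip.move_straight([530,90,86],max_speed=40,f_stop=3))
print(manip.move_straight([530,35,86],max_speed=60), readout.get_state()["ft_force"],readout.get_state()["time_s"],readout.get_state()["grip_width"])
p,d,c=cam("wrist"); save("w2",p)
E
```

```text
False False
False [0.14248029 0.12625619 0.23095326] 7.4333 0.40233836922658384
```

View pics/w2.png

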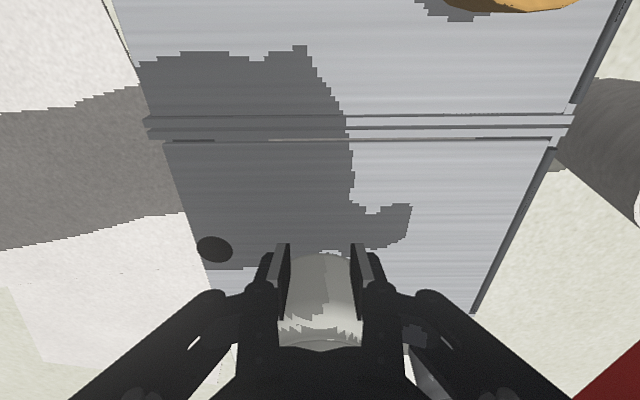

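The jar sits cradled between the fingertips (282,245) and (357,245). I'll go on pushing.

```bash
python3 - <<'E'
from h import *
manip.move_straight([520,-35,86],max_speed=60); print(readout.get_state()["ft_force"])
p,d,c=cam("top"); print(jar(c,d,(520,-75)))
manip.move_straight([519,-72,86],max_speed=50); print(readout.get_state()["ft_force"],readout.get_state()["time_s"])
p,d,c=cam("scene"); save("s2",p); print(jar(c,d,(519,-113)))
p,d,c=cam("top"); save("t2",p[150:270,220:400].repeat(4,0).repeat(4,1));print(jar(c,d,(519,-113)))
E
```

```text
[ 0.61358997  0.19287179 -0.20261797]
(((512.3916625976562, -62.31311798095703), 44.94542694091797), array([519.42912613, -72.83436089, 143.7845858 ]))
[ 0.76267563 -0.39197282  0.24243189] 9.75
(((519.0009155273438, -95.89889526367188), 49.21138000488281), array([ 521.91217216, -111.95226098,  145.80578467]))
(((519.6019897460938, -113.07347869873047), 31.211833953857422), array([ 519.39649579, -112.21751053,  143.32986533]))
```

View pics/s2.png

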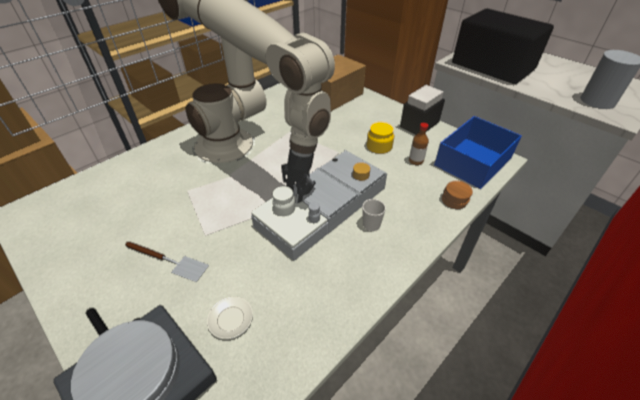

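Jar is at about (519.5, −112.5), i.e. (−30, +8) in the board frame: well on the board and upright. Next I retreat, shut the fingers and press.

```bash
python3 - <<'E'
from h import *
S=readout.get_state
manip.move_straight([519,-40,86],max_speed=60)
manip.move_straight([519,0,190],max_speed=120)
manip.gripper_to(0.0)
manip.goto([465.5,29,150],R0)
manip.move_straight([465.5,29,85],max_speed=60)
hit=manip.move_straight([465.5,29,65],max_speed=12,f_stop=12)
s=S();print(hit,s["ee_pos"],s["ft_force"],s["time_s"])
manip.hold(0.2)
manip.move_straight([465.5,29,230],max_speed=120)
manip.hold(1)
manip.goto([380,60,330],R0)
p,d,c=cam("top"); save("t3",p[130:270,220:410].repeat(4,0).repeat(4,1));print(jar(c,d,(519,-113)))
p,d,c=cam("wrist"); save("w3",p)
p,d,c=cam("scene"); save("s3",p[120:260,220:420].repeat(4,0).repeat(4,1));print(S()["time_s"],S()["ft_force"])
E
```

```text
False [465.70058861  29.01062216  65.35530581] [-1.24823381 -0.63772127  4.5050539 ] 15.4667
(((519.3349609375, -112.0685806274414), 30.743362426757812), array([ 519.52347744, -112.85958962,  143.26207225]))
18.9417 [-0.41813412  0.44726359 -0.44574559]
```

View pics/s3.png

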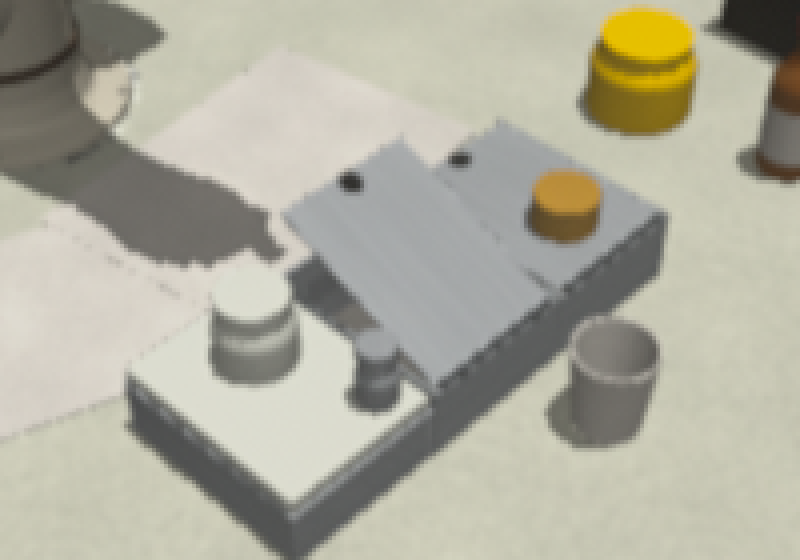

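The crop shows the middle lid ajar with its disc at (350,180), the side lid shut under the tin at (567,205), the jar upright on the board at (255,320) and the shaker in place.

```bash
python3 -c "
from h import *
manip.hold(0.5); job.sign_off()"
```

```text
the job is handed in; nothing more can be done
```

I pushed the jar onto the white board, then pressed the middle lid's disc until the catch let go. I lifted the fingers away, and the job is handed in.

**Jar:** the last top-camera check put it upright at about (519, −113) mm. That is roughly 30 mm in front of the board's centre and 8 mm to the left, so within both limits. The jar did not move while I pressed the lid.

**Lids:** I pressed with about 4.5 N, down to 65 mm (stop is at 66). The final scene picture shows the middle lid sprung well open and the side lid shut with the tin on it. I judged the lid's opening by eye and did not measure its angle.

**Other things:** in that picture the shaker, tin, cup, tub and sauce bottle look undisturbed. The spatula and plate were outside it, but the arm never went near them. The arm ended clear of everything, with about 0 N on the tool, and took about 19 s of the 48 s allowed.

**Failed checks:** no final check failed. Two readings of the jar during the push, one from each fixed camera, gave a poor circle fit because the gripper was in view. For those I used the median position, which agreed with the clean reading to about 3 mm.

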